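# Centre the date canister on the dosing scale

### The job

Take the frosted date canister out of its caddy on the shelf and stand it on the little scale's pan, between the two guards, squared up and centred so that no edge of its base hangs over the pan. Keep it upright all the way, lower it onto the pan gently instead of dropping it, and leave the dallah, the cups and the tray where they are.

Things in the scene. Friction and masses are not known exactly. Their poses are not given: they have to be found in the camera images.
- canister: Date canister: loose upright rectangular box of pale frosted glass with a white clip-on lid (the lid stays on and is part of the box), 60 mm along its x, 40 mm along its y, 90 mm tall, plain vertical sides, about 0.25 to 0.5 kg, centre of mass about 45 mm up (it can swing between the fingers if jerked). Origin: centre of its underside; z points up. It starts standing in the caddy with its x nearly along the caddy's x.
- corner0 (a point): Bottom corner of the canister at its +x, +y (30, 20 mm from its origin).
- corner1 (a point): Bottom corner of the canister at its -x, +y.
- corner2 (a point): Bottom corner of the canister at its -x, -y.
- corner3 (a point): Bottom corner of the canister at its +x, -y.
- caddy: Dark wooden caddy fixed on the shelf: base 84 x 64 x 5 mm and two walls along x, 60 mm long, 5 mm thick, inner faces at y = +-25 mm, tops 98 mm above its origin (3 mm above the canister's lid). The 5 mm left beside the canister's broad faces is too little for a finger; the ends (+x, -x) are open, so here it can only be gripped by its end faces, 60 mm apart. Origin: centre of underside.
- scale: Dosing scale fixed on the counter: dark base 110 x 100 x 22 mm, white pan, two upright blue-grey guards 4 mm thick, 60 mm wide in y, inner faces at x = +-35 mm, tops 150 mm up (15 mm above the lid of a canister on the pan). No finger fits between guard and canister end (5 mm); +y and -y are open: hold the canister by its broad faces, 40 mm apart. Origin: on the counter under the pan's centre.
- pan (a point): Centre of the top of the scale's rigid rectangular pan, 67 mm along x and 50 mm along y, 7 mm thick, top 45 mm above the counter; the axes are those of the scale. A canister fits with its 60 mm side along the pan's x (either way round), 3.5 mm of pan showing at each end and 5 mm along each side.
- shelf: Slim fixed acacia shelf, 150 (x) x 560 (y) mm, top 60 mm above the counter, clip bar with orange scoop on its +x edge (to 117 mm from its centre). Caddy, dallah and cups stand on it 170 mm apart in any order. Origin: on the counter under its centre. The counter before it, between scale and tray, is free, to put the canister down and take it again the other way.
- dallah: Chrome coffee pot, loose, on the shelf: 92 mm wide body, 190 mm tall, spout (to 74 mm at +x) and brass handle (to 67 mm at -x). Origin: centre of its underside. To be left alone.
- cups: Nest of five small blue and white ceramic cups, loose, on the shelf, 60 mm wide, 91 mm tall. Origin: centre of the underside. To be left alone.
- tray: Rectangular steel tray, loose, lying on the counter on the other side from the scale, 170 (x) x 110 (y) x 14 mm, empty. Origin: centre of the underside. To be left alone.
Things that resemble listed ones, but are neither listed nor needed, are in the scene too. Of the things that look like the canister, the larger one is meant.

How it is judged (in metres and radians):
At the end, for the whole second after the job is handed in: The canister stands at rest, upright within 3 degrees, with its underside on the pan (within 3 mm) and all four of its bottom corners inside the pan's 67 x 50 mm outline (3.5 mm to spare at each end and 5 mm at each side when centred) (x of corner0 in the frame of pan between -0.0335 and 0.0335 m and y of corner0 in the frame of pan between -0.025 and 0.025 m and x of corner1 in the frame of pan between -0.0335 and 0.0335 m and y of corner1 in the frame of pan between -0.025 and 0.025 m and x of corner2 in the frame of pan between -0.0335 and 0.0335 m and y of corner2 in the frame of pan between -0.025 and 0.025 m and x of corner3 in the frame of pan between -0.0335 and 0.0335 m and y of corner3 in the frame of pan between -0.025 and 0.025 m and z of canister in the frame of pan between -0.003 and 0.003 m and angle between canister's own z axis and vertical below 0.05 rad and linear speed of canister below 0.02 m/s and angular speed of canister below 0.1 rad/s); the robot touches nothing.
It fails at once if the canister is tipped more than 35 degrees (angle between canister's own z axis and vertical above 0.6 rad).
It fails at once if the canister is dropped or slammed onto the pan (faster than 0.35 m/s within 30 mm of its place) (distance between canister and pan below 0.03 m and linear speed of canister above 0.35 m/s).
It fails at once if the dallah, the cups or the tray is moved more than 20 mm or a standing one tipped (distance of any of dallah, cups, tray from where it was at the start of the episode above 0.02 m or angle between any of dallah, cups's own z axis and vertical above 0.3 rad).
It also fails if it takes over 58 s, if anything falls off the work surface, if the arm or the gripper's body presses on something with over 40 N, if the wrist force passes 120 N, or if a joint passes its speed limit or range.

### The arm

A 7-joint arm with a two-finger parallel gripper is mounted at the origin on the work surface. World frame = base frame: x ahead of the robot, y to its left, z up, the work surface at z = 0. Lengths are in m, angles in degrees, forces in N, time in s.
With the tool pointing down it reaches from about 0.35 to 0.775 m from the base axis. Payload 3.1 kg.
Tool frame: the origin (TCP) lies on the centre line of the jaws, within the pads' length; the fingertips stand 17 mm ahead of it and the grasp point (between the pads) lies 2 mm behind it (robot.tip_reach is the distance from the TCP to the fingertips, in m); z points along the fingers, y is the line along which they close (so a half turn about z gives the same grasp; the last joint's range is limited). The gripper opens to 85 mm and grips with 20 to 120 N. Pads are 22 mm wide; open, the fingers measure 114 mm over their backs; the gripper's body (76 mm by 85 mm) begins 54 mm behind the grasp point. The pads swing forward as they close: fully open they stand 13 mm farther back than shut.
Start: joints at [72.267, 17.813, 0.802, 86.603, -0.252, 75.585, -1.558], TCP at [0.146, -0.53, 0.248] pointing down, gripper open.
Joint ranges: [-154.91, 154.91], [-16.99, 109.72], [-72.82, 74.43], [7.12, 147.25], [-82.49, 262.49], [11.32, 116.49], [-174.64, 174.64]. Speed limits (degrees/s): [159.86, 159.86, 180, 180, 180, 180, 180].

### API

Orientations are given as [roll, pitch, yaw] about the fixed x, y, z axes, in that order (R = Rz(yaw) Ry(pitch) Rx(roll)).
In Python, from station import robot, fingers, vision, workorder, recognise gives the robot as it stands. Calls block until the motion is done:
- robot.move_to(position, orientation): joint-space move of the TCP to a pose.
- robot.line_to(position, orientation=None, velocity=0.15, f_stop=None): straight line of the TCP; orientation=None keeps the orientation; velocity is the mean speed in m/s. With f_stop (N) it stops when the force on the tool has changed by that much, and returns True; else False.
- robot.move_j(angles): joint-space move.
- fingers.gripper_to(opening, force=None): opening from 0.0 (shut) to 1.0 (fully open); force is the grip in N (None keeps the last); returns when the fingers have stopped.
- robot.pause(seconds).
- robot.inverse_kinematics(position, orientation): joint angles nearest the present ones, or None.
- vision.grab_frame(name): name is "side" or "top"; returns the picture (400x640x3 uint8, red, green, blue); there is no depth.
- vision.calibration(name): a dict with "mtx" (3x3 intrinsics, pixels), "k1" (the pictures are not rectified: a ray, as slopes to the right and down, at radius r is drawn at 1 + k1 r^2 times it, then the intrinsics apply), "extrinsics" (4x4, takes a point from world to camera coordinates). Camera axes: x right, y up, looking along -z (the intrinsics and any distortion apply to the point x, -y, -z); pixel columns grow to the right and rows downward; lengths in m; the calibration is good to about 2 mm. A picture is of the moment at which its call begins. calibration takes no time and is no camera call.
A pose or a line that the arm cannot do raises robot.PlanningError and nothing moves.
- workorder.close_job(): hands the job in; it is judged then, once.
Trained networks look in the newest picture that a camera, given by its name, has taken for a name from the list of things; names that differ only in an ending like _2 or _b are one class to them, and where a whole thing is asked for, a point or a joint stands for the part that bears it (a point fixed in the world has none). Each returns a list of dicts, best first, with "p" (0 to 1); they miss things now and then, are a little off and sometimes report something else, mostly with a low value. They report only what shows in the picture. A call takes as long as a camera call. They do not tell look-alikes from the thing itself.
- recognise(label, camera): "rect" ([centre column, centre row, width, height] in pixels, round what is visible of it).
Readings, each from a call of its own:
- robot.current_time_s(): time.
- robot.current_joint_positions(): joint angles.
- robot.current_dq(): joint speeds.
- robot.current_joint_torque(): joint torques, N m.
- robot.current_tool_pos(): TCP position.
- robot.current_eef_rot(): TCP orientation.
- robot.current_contact_force(): force on the tool from outside, world axes, zero at the start.
- robot.current_torque(): the same for the moment, N m.
- robot.current_finger_gap(): opening from 0.0 (shut) to 1.0 (fully open).
- robot.current_gripper_force(): force on a finger pad.
Only numpy, scipy, OpenCV 4.12 (cv2) and the standard library are available. Lean on these libraries where they do the work, as an engineer would, in place of code of your own. Each camera call takes 0.05 s, during which the arm holds its last target. There are 200 camera calls.

## Working session

There is one attempt and no reset: what is moved stays moved. The work goes in short steps, each a Python script; the robot and the scene stay as the last script left them, time stands still between calls to the robot, and variables do not carry over. Pictures are saved under pics/ and viewed, at most 10 in all, crops included, and the job is handed in when it is done.

```bash
ls; mkdir -p pics
python3 - <<'E'
from station import robot, fingers, vision, workorder, recognise
import cv2, numpy as np
for n in ["side","top"]:
    im=vision.grab_frame(n); cv2.imwrite(f"pics/{n}0.png",im[:,:,::-1]); c=vision.calibration(n); print(n,c)
    for l in ["canister","caddy","scale","pan","shelf","dallah","cups","tray"]:
        print(l,[(np.round(d["rect"]).tolist(),round(d["p"],2)) for d in recognise(l,n)])
print(robot.current_time_s())
E
```

```text
pics
side {'mtx': array([[423.44238266,   0.        , 318.23133796],
       [  0.        , 423.44238266, 202.80310878],
       [  0.        ,   0.        ,   1.        ]]), 'k1': -0.09956417533913611, 'extrinsics': array([[ 0.94558429, -0.32495247, -0.01662047, -0.49480859],
       [ 0.25239761,  0.70030283,  0.66773602, -0.22977383],
       [-0.2053431 , -0.63559566,  0.74421258, -0.93283478],
       [ 0.        ,  0.        ,  0.        ,  1.        ]])}
canister [([332.0, 151.0, 25.0, 31.0], 0.9), ([317.0, 133.0, 11.0, 26.0], 0.75)]
caddy [([329.0, 158.0, 33.0, 46.0], 0.87)]
scale [([319.0, 314.0, 68.0, 83.0], 0.67)]
pan [([321.0, 316.0, 73.0, 90.0], 0.86)]
shelf [([370.0, 239.0, 145.0, 181.0], 0.66)]
dallah [([356.0, 194.0, 63.0, 74.0], 0.65)]
cups [([333.0, 153.0, 27.0, 35.0], 0.7), ([391.0, 260.0, 32.0, 45.0], 0.55), ([357.0, 194.0, 64.0, 71.0], 0.16)]
tray [([272.0, 182.0, 67.0, 41.0], 0.95)]
top {'mtx': array([[389.66059901,   0.        , 318.03532498],
       [  0.        , 389.66059901, 193.17631429],
       [  0.        ,   0.        ,   1.        ]]), 'k1': -0.024258222490507294, 'extrinsics': array([[ 0.10249491, -0.99473297,  0.00105332,  0.0093847 ],
       [ 0.96797895,  0.09998206,  0.23026145, -0.57481272],
       [-0.22915397, -0.02258104,  0.97312823, -0.73971952],
       [ 0.        ,  0.        ,  0.        ,  1.        ]])}
canister [([192.0, 154.0, 29.0, 25.0], 0.89), ([268.0, 156.0, 24.0, 44.0], 0.63)]
caddy [([270.0, 161.0, 40.0, 50.0], 0.84)]
scale [([449.0, 265.0, 72.0, 55.0], 0.65)]
pan [([452.0, 266.0, 68.0, 58.0], 0.91)]
shelf [([351.0, 167.0, 266.0, 112.0], 0.88)]
dallah [([352.0, 160.0, 50.0, 72.0], 0.77), ([351.0, 167.0, 264.0, 112.0], 0.33), ([443.0, 173.0, 43.0, 44.0], 0.16)]
cups [([442.0, 173.0, 42.0, 40.0], 0.82), ([352.0, 160.0, 48.0, 72.0], 0.23)]
tray [([233.0, 239.0, 62.0, 80.0], 0.82), ([270.0, 156.0, 27.0, 45.0], 0.57)]
0.9
```

Run:
```python
import cv2, numpy as np
a=cv2.imread("pics/side0.png");b=cv2.imread("pics/top0.png")
s=cv2.resize(a[100:380,220:460],None,fx=1.66,fy=2.1); s=cv2.resize(a[100:380,220:460],(480,560))
cv2.imwrite("pics/s1.png",s)
cv2.imwrite("pics/t1.png",cv2.resize(b[110:310,170:510],(800,470),interpolation=cv2.INTER_CUBIC))
```

```text
(no output)
```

View pics/s1.png

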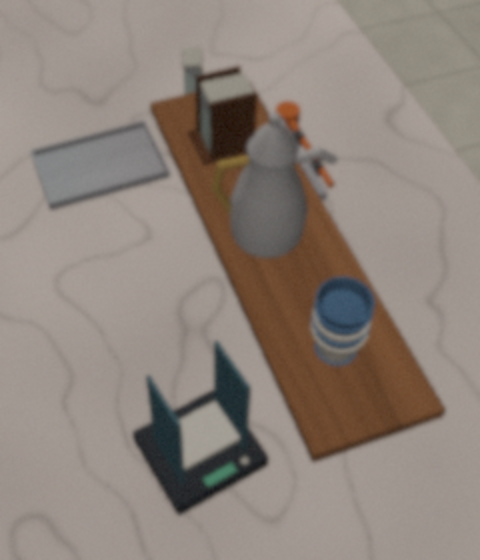

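View pics/t1.png

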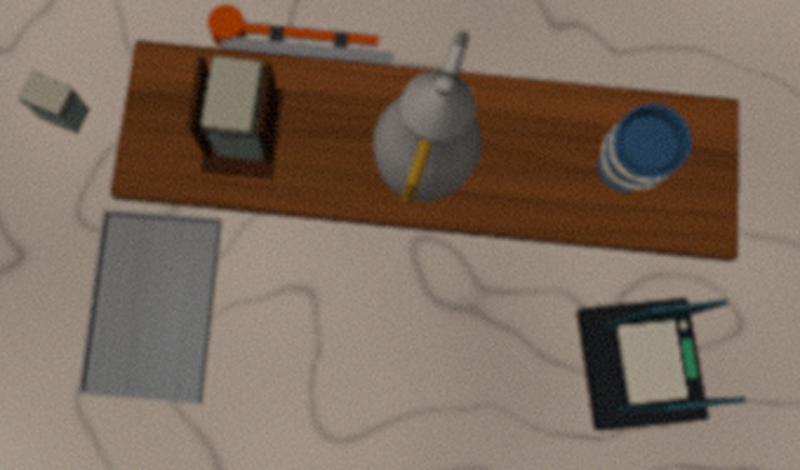

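The side view shows the canister in the caddy at about (332,151), with a small look-alike behind the shelf at (317,133). In the top view the canister is at (268,156) and the look-alike at (192,154). I choose the larger one, in the caddy. The scale is at top (449,265), with its guards along roughly world x. One close montage next, to check the choice and read corners.

Run:
```python
from station import vision
import cv2, numpy as np
out=[]
for n,regs in [("side",[(302,117,60,80),(278,265,80,96)]),("top",[(245,125,50,60),(410,230,80,70)])]:
    im=np.mean([vision.grab_frame(n) for _ in range(6)],0)
    np.save(f"{n}_avg.npy",im); im=im.astype(np.uint8)[:,:,::-1]
    for x,y,w,h in regs:
        k=min(400/w,300/h); k=int(k)
        c=cv2.resize(im[y:y+h,x:x+w],None,fx=k,fy=k,interpolation=cv2.INTER_CUBIC)
        for g in range(0,w,10): cv2.putText(c,str(x+g),(g*k,8),0,.3,(0,0,255)); c[:, g*k]=c[:, g*k]//2
        for g in range(0,h,10): cv2.putText(c,str(y+g),(0,g*k+8),0,.3,(0,0,255)); c[g*k]=c[g*k]//2
        t=np.zeros((300,400,3),np.uint8); t[:c.shape[0],:c.shape[1]]=c; out.append(t)
cv2.imwrite("pics/m1.png",np.vstack([np.hstack(out[:2]),np.hstack(out[2:])]))
```

```text
(no output)
```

View pics/m1.png

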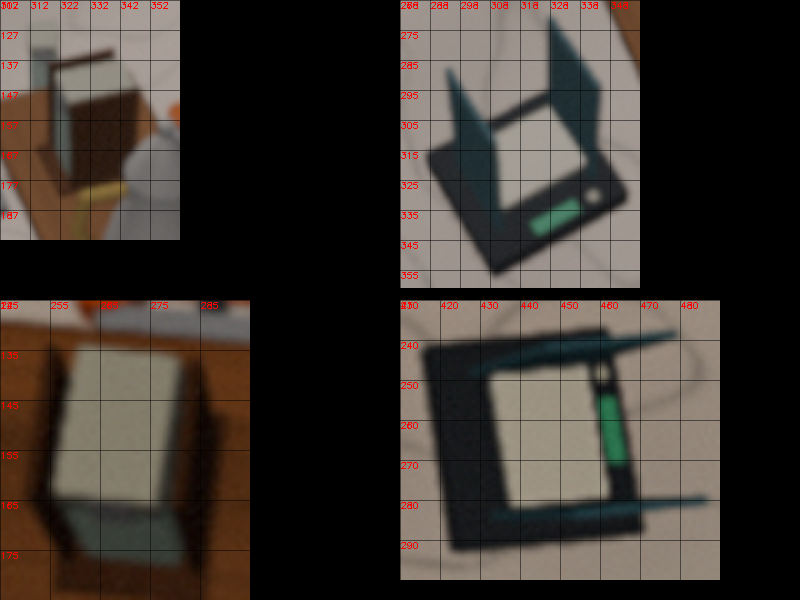

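The crop confirms the choice: the large frosted box stands between the dark caddy walls. Its lid corners in the top view are about (260,134), (282,136), (277,166) and (255,164). The pan corners in the top view are about (432,248), (457,245), (462,279) and (438,282). Next I fit poses from the edges in both views.

```bash
cat > fit.py <<'E'
import numpy as np, cv2
from scipy.optimize import least_squares
from scipy.ndimage import map_coordinates
from station import vision
CAL={n:vision.calibration(n) for n in ("side","top")}
def proj(P,n):
    c=CAL[n]; q=np.c_[P,np.ones(len(P))]@c["extrinsics"].T
    s=np.c_[q[:,0],-q[:,1]]/-q[:,2:3]; s=s*(1+c["k1"]*(s**2).sum(1,keepdims=True))
    return s@c["mtx"][:2,:2].T+c["mtx"][:2,2]
def rect(p,lx,ly):  # p=x,y,z,yaw -> 4 corners ++,-+,--,+-
    c,s=np.cos(p[3]),np.sin(p[3]); k=np.array([[1,1],[-1,1],[-1,-1],[1,-1]])*[lx/2,ly/2]
    return np.c_[k@np.array([[c,s],[-s,c]])+p[:2],np.full(4,p[2])]
def corners_fit(obs,lx,ly,p0,zfix=None):
    """obs: list of (cam, corner index, u, v)"""
    def r(p):
        if zfix is not None: p=np.r_[p[:2],zfix,p[3]]
        e=[proj(rect(p,lx,ly),n)[i]-[u,v] for n,i,u,v in obs]
        return np.ravel(e)
    o=least_squares(r,p0,loss="soft_l1",x_scale=[.01,.01,.01,.1]); return o.x,r(o.x).reshape(-1,2)
def edge_fit(ims,edges,lx,ly,p,zfix=None,w=3.,iters=6):
    """ims: cam->grey image; edges: list of (cam, edge i: corner i -> i+1); moves edges onto the strongest gradient"""
    p=np.array(p,float); t=np.linspace(.12,.88,25)[:,None]; d=np.arange(-w,w+.01,.1)
    for it in range(iters):
        C=rect(p,lx,ly); data=[]
        for n,i in edges:
            P=C[i]+t*(C[(i+1)%4]-C[i]); uv=proj(P,n); tg=uv[-1]-uv[0]; nm=np.array([-tg[1],tg[0]])/np.hypot(*tg)
            xy=uv[:,None]+d[None,:,None]*nm
            v=map_coordinates(ims[n],[xy[...,1],xy[...,0]],order=3,mode="nearest")
            g=np.abs(np.gradient(v,axis=1)).mean(0)*np.exp(-.5*(d/w)**2)
            data.append((n,i,nm,uv+d[g.argmax()]*nm))
        def r(q):
            if zfix is not None: q=np.r_[q[:2],zfix,q[3]]
            C=rect(q,lx,ly); o=[]
            for n,i,nm,tgt in data:
                o.append((proj(C[i]+t*(C[(i+1)%4]-C[i]),n)-tgt)@nm)
            return np.ravel(o)
        p=least_squares(r,p,loss="soft_l1",f_scale=.5,x_scale=[.01,.01,.01,.1]).x
        if zfix is not None: p[2]=zfix
    return p,np.round(r(p).reshape(len(edges),-1).mean(1),2)
E
cat > m.py <<'E'
from fit import *
ims={n:np.load(n+"_avg.npy").mean(2) for n in CAL}
# image top = +x, image left = +y (top cam)
lid=[("top",0,260.4,134),("top",3,281.6,136),("top",2,277.4,166),("top",1,255,164.4),
 ("side",0,339.3,137.7),("side",3,348.7,146.7),("side",2,324.7,152.2),("side",1,319.3,141)]
pan=[("top",0,432.3,248),("top",3,457,245.5),("top",2,462,279.5),("top",1,437.8,282),("side",0,328,295),("side",3,340.7,319.3)]
for nm,obs,lx,ly,p0,zf,edges in [("lid",lid,.06,.04,[.55,.15,.155,0],.155,[("top",i) for i in range(4)]+[("side",i) for i in (1,2,3)]),
   ("pan",pan,.067,.05,[.35,-.25,.045,0],.045,[("top",i) for i in range(4)]+[("side",3)])]:
    for z in (None,zf):
        p,r=corners_fit(obs,lx,ly,p0,z); print(nm,z,p.round(4),np.degrees(p[3]).round(1),np.abs(r).max().round(1)); print(r.round(1).tolist())
        p,r=edge_fit(ims,edges,lx,ly,p,z); print("  edge",p.round(4),np.degrees(p[3]).round(2),r)
        for n in ("top","side"): p1,r=edge_fit(ims,[e for e in edges if e[0]==n],lx,ly,p,zf); print("  only",n,p1.round(4),np.degrees(p1[3]).round(2),r)
E
python3 m.py
```

```text
lid None [ 0.6248  0.1683  0.151  -0.0053] -0.3 2.8
[[0.1, 0.5], [-0.5, 0.6], [-0.4, 0.3], [0.9, -0.2], [2.8, -1.0], [-0.8, -0.3], [0.4, -0.4], [0.5, 0.9]]
  edge [ 0.6262  0.1702  0.1512 -0.0052] -0.3 [-0.16  0.   -0.14 -0.21 -0.9  -0.04 -0.21]
  only top [ 0.6251  0.1697  0.155  -0.0051] -0.29 [-0.1 -0.  -0.1  0. ]
  only side [ 0.6234  0.1662  0.155  -0.0048] -0.27 [-0.48  0.   -0.52]
lid 0.155 [ 6.236e-01  1.671e-01  1.550e-01 -5.000e-04] -0.0 2.5
[[0.2, 0.4], [-0.2, 0.4], [0.0, 0.4], [1.2, -0.1], [2.5, -1.8], [-1.0, -1.2], [0.1, -1.2], [0.2, 0.1]]
  edge [ 6.247e-01  1.694e-01  1.550e-01 -4.000e-04] -0.03 [-0.27  0.16 -0.03 -0.15 -0.86 -0.71 -0.04]
  only top [ 6.251e-01  1.696e-01  1.550e-01 -4.000e-04] -0.02 [-0.1 -0.  -0.1  0. ]
  only side [ 6.233e-01  1.662e-01  1.550e-01 -3.000e-04] -0.02 [-0.48  0.   -0.52]
pan None [ 0.4558 -0.2088  0.0487  0.1821] 10.4 3.1
[[0.6, -0.0], [-0.2, 0.5], [0.1, -0.4], [-0.1, -0.8], [-0.2, 3.1], [-0.5, -2.3]]
  edge [ 0.4557 -0.2089  0.0443  0.1822] 10.44 [-0.35 -0.15 -0.35 -0.35  0.15]
  only top [ 0.4558 -0.2086  0.045   0.1822] 10.44 [-0.35 -0.2  -0.35 -0.2 ]
  only side [ 0.4551 -0.2079  0.045   0.1824] 10.45 [0.]
pan 0.045 [ 0.4559 -0.2098  0.045   0.186 ] 10.7 4.4
[[0.5, 0.2], [-0.4, 0.6], [-0.0, -0.4], [-0.1, -0.8], [-0.0, 4.4], [-0.3, -1.1]]
  edge [ 0.4556 -0.2086  0.045   0.1859] 10.65 [-0.35 -0.09 -0.35 -0.31  0.19]
  only top [ 0.4558 -0.2085  0.045   0.1859] 10.65 [-0.35 -0.2  -0.35 -0.2 ]
  only side [ 0.4548 -0.2071  0.045   0.1862] 10.67 [0.]
```

```bash
python3 - <<'E'
s=open("fit.py").read()
s=s.replace("""            g=np.abs(np.gradient(v,axis=1)).mean(0)*np.exp(-.5*(d/w)**2)
            data.append((n,i,nm,uv+d[g.argmax()]*nm))""","""            G=np.abs(np.gradient(v,axis=1)); k=len(t)//3   # thirds of the edge, so that yaw is free too
            s=np.concatenate([[d[(G[a:b].mean(0)*np.exp(-.5*(d/w)**2)).argmax()]]*(b-a) for a,b in ((0,k),(k,2*k),(2*k,len(t)))])
            data.append((n,i,nm,uv+s[:,None]*nm))""")
open("fit.py","w").write(s)
E
python3 m.py | grep -v '^\[\['
python3 - <<'E'
from station import robot
print(robot.current_eef_rot(),robot.current_tool_pos())
import numpy as np
for n,p in [("can",[.625,.168,.128]),("canhi",[.625,.168,.32]),("ctr",[.44,0,.066]),("ctrhi",[.44,0,.3]),("pan",[.456,-.2085,.11]),("panhi",[.456,-.2085,.3])]:
    for y in (-170,-90,10,90):
        q=robot.inverse_kinematics(p,[180,0,y]); print(n,y,None if q is None else np.round(q,0).tolist())
E
```

```text
lid None [ 0.6248  0.1683  0.151  -0.0053] -0.3 2.8
  edge [ 0.626   0.1703  0.1512 -0.0126] -0.72 [-0.17  0.09 -0.17 -0.19 -0.87 -0.02 -0.1 ]
  only top [ 0.6251  0.1696  0.155  -0.0211] -1.21 [-0.12  0.   -0.12  0.  ]
  only side [0.6231 0.1661 0.155  0.0272] 1.56 [-0.37 -0.   -0.45]
lid 0.155 [ 6.236e-01  1.671e-01  1.550e-01 -5.000e-04] -0.0 2.5
  edge [ 0.6246  0.1694  0.155  -0.0158] -0.9 [-0.24  0.2   0.   -0.16 -0.83 -0.78  0.06]
  only top [ 0.6251  0.1696  0.155  -0.0208] -1.19 [-0.12  0.   -0.12  0.  ]
  only side [0.6231 0.166  0.155  0.028 ] 1.61 [-0.38 -0.   -0.47]
pan None [ 0.4558 -0.2088  0.0487  0.1821] 10.4 3.1
  edge [ 0.4558 -0.2089  0.0441  0.1983] 11.36 [-0.36 -0.13 -0.37 -0.3   0.14]
  only top [ 0.4559 -0.2086  0.045   0.2002] 11.47 [-0.35 -0.2  -0.35 -0.2 ]
  only side [-1.0292  2.0743  0.045  -2.0808] -119.22 [-0.35]
pan 0.045 [ 0.4559 -0.2098  0.045   0.186 ] 10.7 4.4
  edge [ 0.4557 -0.2086  0.045   0.2006] 11.49 [-0.35 -0.08 -0.35 -0.32  0.21]
  only top [ 0.4559 -0.2086  0.045   0.2   ] 11.46 [-0.36 -0.2  -0.37 -0.2 ]
  only side [ 0.4242 -1.0701  0.045
[... 694 characters left out ...]
49.0, -99.0]
ctr 90 [34.0, 23.0, -45.0, 116.0, 21.0, 50.0, -22.0]
ctrhi -170 [40.0, 6.0, -46.0, 95.0, 5.0, 80.0, 93.0]
ctrhi -90 [53.0, 9.0, -62.0, 95.0, 8.0, 81.0, 170.0]
ctrhi 10 [38.0, 6.0, -44.0, 96.0, 4.0, 80.0, -86.0]
ctrhi 90 [40.0, 6.0, -46.0, 95.0, 5.0, 80.0, -7.0]
pan -170 [51.0, 24.0, -37.0, 104.0, 17.0, 58.0, 108.0]
pan -90 [26.0, 20.0, -4.0, 105.0, 1.0, 55.0, -159.0]
pan 10 [37.0, 21.0, -18.0, 105.0, 8.0, 56.0, -64.0]
pan 90 [46.0, 22.0, -30.0, 104.0, 13.0, 57.0, 11.0]
panhi -170 [51.0, 14.0, -36.0, 87.0, 8.0, 82.0, 115.0]
panhi -90 [30.0, 11.0, -9.0, 88.0, 2.0, 81.0, -159.0]
panhi 10 [37.0, 12.0, -17.0, 88.0, 4.0, 81.0, -61.0]
panhi 90 [46.0, 13.0, -29.0, 88.0, 6.0, 81.0, 17.0]
```

Run:
```python
from station import robot, fingers, vision
import cv2, numpy as np
o=[180,0,89]
robot.move_to([.44,-.05,.40],o)
robot.move_to([.60,.1685,.36],o)
robot.line_to([.625,.1685,.30],o,.15)
print(np.round(robot.current_joint_positions()))
fingers.gripper_to(.92,40)
print("stop",robot.line_to([.625,.1685,.128],o,.1,f_stop=8), robot.current_tool_pos())
fingers.gripper_to(0.,40); print(robot.current_finger_gap(),robot.current_gripper_force(),robot.current_contact_force(),robot.current_time_s())
a=cv2.imread("/dev/null")
for n,(x,y) in dict(top=(200,80),side=(260,60)).items():
    im=vision.grab_frame(n)[:,:,::-1]; c=cv2.resize(im[y:y+150,x:x+133],(400,450)); a=c if a is None else np.hstack([a,c])
cv2.imwrite("pics/g1.png",a)
```

```text
[ 11.  38. -55.  62.  30.  94. -36.]
stop False [0.62537505 0.16875652 0.12872858]
0.6940927508716868 44.337763488292694 [1.01576055 0.28126236 1.94612061] 7.65
```

View pics/g1.png

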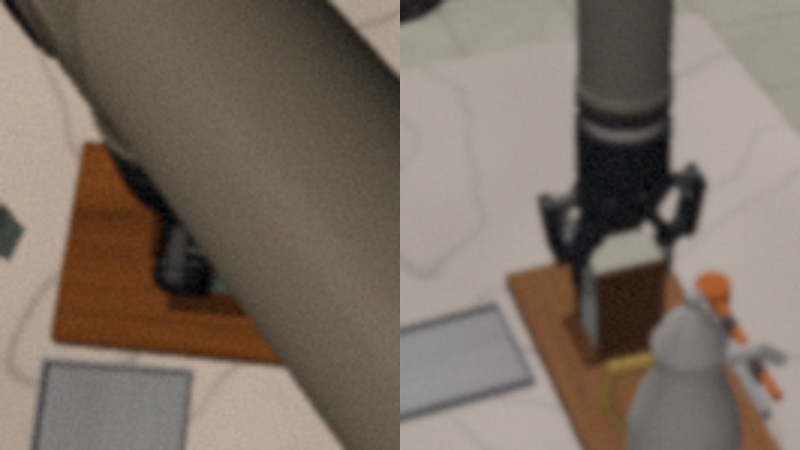

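The picture shows the fingers on the canister's end faces. The gap reads 0.694, about 59 mm, so the grip is good. Next I lift it, carry it clear of the dallah and set it on the counter.

Run:
```python
from station import robot, fingers, vision
import numpy as np
o=[180,0,89]; o2=[180,0,101.4]
robot.line_to([.625,.1687,.26],o,.12)
print(robot.current_contact_force(),robot.current_finger_gap())
robot.line_to([.46,.1687,.26],o,.2)
robot.line_to([.44,0,.22],o2,.2)
robot.line_to([.44,0,.08],o2,.12)
print("stop",robot.line_to([.44,0,.056],o2,.03,f_stop=6),robot.current_tool_pos(),robot.current_contact_force())
fingers.gripper_to(.92); robot.pause(.2)
robot.line_to([.44,0,.2],o2,.15)
robot.move_to([.25,-.25,.40],[180,0,11.4])
print(robot.current_time_s())
for n in ("top","side"): np.save(f"{n}_b.npy",np.mean([vision.grab_frame(n) for _ in range(4)],0))
import cv2
t,s=[np.load(f"{n}_b.npy").astype(np.uint8)[:,:,::-1] for n in ("top","side")]
cv2.imwrite("pics/c1.png",np.hstack([cv2.resize(t[130:330,200:400],(400,400)),cv2.resize(s[150:350,200:400],(400,400))]))
```

```text
[-0.04255657  0.76023655 -2.87136249] 0.6950665572544861
stop True [ 4.39967702e-01 -1.32442427e-04  6.33736456e-02] [-1.10052476 -0.66508174  5.3505524 ]
15.8833
```

View pics/c1.png

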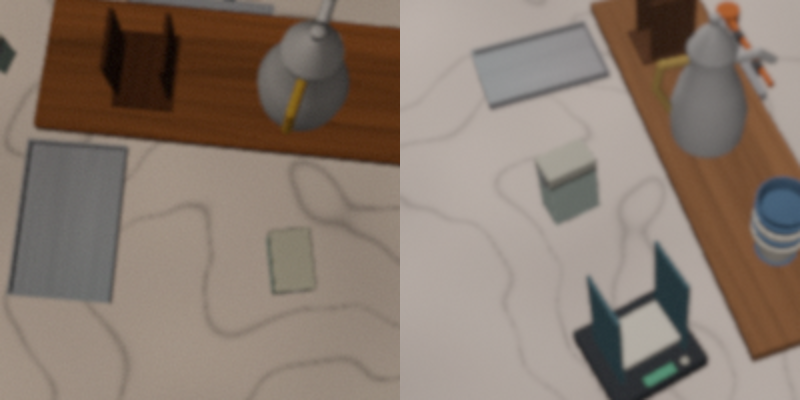

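The canister stands upright on the counter, at about top (346,260) and side (284,190), and the caddy is empty. Now I fit its pose, and refit the pan with nothing in front of it.

Run:
```python
from fit import *
for ch in (0,1,2,None):
    ims={n:(lambda a: a.mean(2) if ch is None else a[:,:,ch])(np.load(n+"_b.npy")) for n in CAL}
    E=[("top",i) for i in range(4)]; S=[("side",i) for i in (0,1,2,3)]
    for nm,e,lx,ly,p0,z in [("lid",E,.06,.04,[.44,0,.09,.2],.09),("lid",E+S,.06,.04,[.44,0,.09,.2],.09),("lid",S,.06,.04,[.44,0,.09,.2],.09),("pan",E,.067,.05,[.4558,-.2086,.045,.2],.045)]:
        p,r=edge_fit(ims,e,lx,ly,p0,z); print(nm,ch,p.round(4),np.degrees(p[3]).round(2),r)
```

```text
lid 0 [0.4396 0.     0.09   0.1809] 10.36 [-1.34 -0.7  -0.39 -0.88]
lid 0 [ 4.391e-01 -2.000e-04  9.000e-02  1.788e-01] 10.25 [-1.39 -0.39 -0.33 -1.09  0.16 -0.74  0.04 -0.19]
lid 0 [ 4.387e-01 -4.000e-04  9.000e-02  1.796e-01] 10.29 [ 0.1  -0.6   0.09 -0.29]
pan 0 [ 0.4558 -0.2087  0.045   0.2008] 11.5 [-0.43 -0.28 -0.44 -0.29]
lid 1 [ 0.4398 -0.0007  0.09    0.196 ] 11.23 [-0.13 -0.77 -0.13 -0.89]
lid 1 [ 0.439  -0.0006  0.09    0.1954] 11.2 [-0.03 -0.37 -0.27 -1.29 -0.17 -0.75  0.16 -0.16]
lid 1 [ 4.378e-01 -2.000e-04  9.000e-02  2.345e-01] 13.44 [ 0.   -0.28 -0.02 -0.11]
pan 1 [ 0.4557 -0.2085  0.045   0.2015] 11.55 [-0.29 -0.16 -0.32 -0.17]
lid 2 [0.4394 0.0016 0.09   0.205 ] 11.74 [-1.2  -0.71 -1.21 -0.84]
lid 2 [4.387e-01 2.000e-04 9.000e-02 1.996e-01] 11.43 [-1.79 -0.25 -0.55 -1.27  0.15 -0.6  -0.05  0.02]
lid 2 [ 4.382e-01 -3.000e-04  9.000e-02  2.104e-01] 12.06 [ 0.05 -0.41  0.05 -0.17]
pan 2 [ 0.4558 -0.2086  0.045   0.2011] 11.52 [-0.29 -0.1  -0.31 -0.1 ]
lid None [ 4.396e-01 -1.000e-04  9.000e-02  1.856e-01] 10.63 [-1.34 -0.7  -0.39 -0.88]
lid None [ 4.388e-01 -2.000e-04  9.000e-02  1.928e-01] 11.04 [-1.35 -0.29 -0.38 -1.26  0.04 -0.64  0.02 -0.03]
lid None [ 4.384e-01 -2.000e-04  9.000e-02  2.037e-01] 11.67 [ 0.04 -0.48  0.03 -0.2 ]
pan None [ 0.4558 -0.2086  0.045   0.2015] 11.54 [-0.33 -0.2  -0.34 -0.2 ]
```

Run:
```python
from station import robot, fingers, vision
import numpy as np
o=[180,0,11.4]; o2=[180,0,11.5]
robot.move_to([.44,-.0002,.22],o)
print(np.round(robot.current_joint_positions()))
fingers.gripper_to(.85,40)
print("stop",robot.line_to([.44,-.0002,.066],o,.12,f_stop=8))
fingers.gripper_to(0.,40); print(robot.current_finger_gap(),robot.current_gripper_force(),robot.current_tool_pos())
robot.line_to([.44,-.0002,.26],o,.12)
robot.line_to([.4558,-.2086,.26],o2,.15)
robot.pause(.2)
robot.line_to([.4558,-.2086,.14],o2,.08,f_stop=8)
f0=robot.current_contact_force(); print(robot.current_tool_pos(),robot.current_eef_rot(),f0,robot.current_time_s())
print("stop",robot.line_to([.4558,-.2086,.105],o2,.03,f_stop=4)); print(robot.current_tool_pos(),robot.current_contact_force(),robot.current_time_s())
import cv2
t,s=[vision.grab_frame(n)[:,:,::-1] for n in ("top","side")]
cv2.imwrite("pics/d1.png",np.hstack([cv2.resize(t[200:330,380:510],(400,400)),cv2.resize(s[230:360,260:390],(400,400))]))
```

```text
[ 43.  11. -52. 104.   9.  70. -90.]
stop False
0.46580231119261306 41.1351178586483 [ 4.40551850e-01 -2.79562263e-04  6.64987202e-02]
[ 0.45624558 -0.20870789  0.14052805] [ 1.79956076e+02 -5.30156993e-02  1.15022961e+01] [-0.07650809  0.24709232 -2.18243754] 24.8583
stop True
[ 0.45545666 -0.20851892  0.11145963] [-0.83519112 -0.01897422  4.39362149] 25.7417
```

View pics/d1.png

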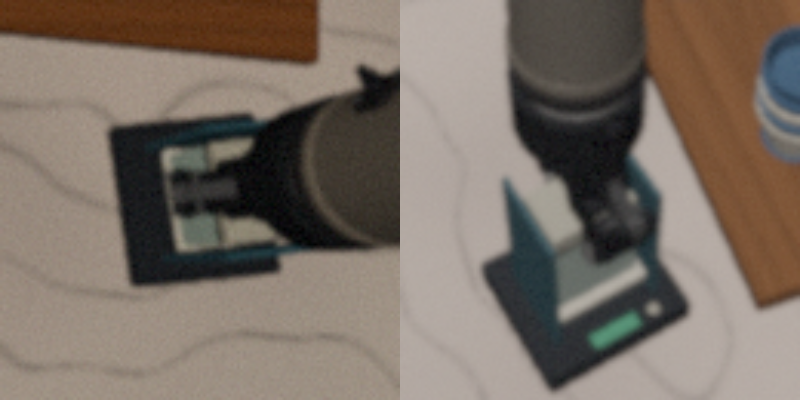

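The canister stands on the pan between the guards. The TCP rose 45 mm relative to the counter grip, which matches the pan height. I release, back off and check.

Run:
```python
from station import robot, fingers, vision
import numpy as np, cv2
p=robot.current_tool_pos()
fingers.gripper_to(.8); robot.pause(.2)
robot.line_to([p[0],p[1],.26],[180,0,11.5],.12)
robot.move_to([.35,.1,.40],[180,0,11.5])
print(robot.current_time_s())
for n in ("top","side"): np.save(f"{n}_c.npy",np.mean([vision.grab_frame(n) for _ in range(4)],0))
from fit import *
for nm in "ch":
    ims={n:np.load(n+"_c.npy")[:,:,:].mean(2) for n in CAL}
    for k,e in (("top",[("top",i) for i in range(4)]),("side",[("side",i) for i in range(4)])):
        q,r=edge_fit(ims,e,.06,.04,[.4558,-.2086,.135,.2],.135); print(k,q.round(4),np.degrees(q[3]).round(2),r)
    break
out=[]
for n,(x,y) in dict(top=(400,200),side=(260,240)).items():
    im=np.load(n+"_c.npy").astype(np.uint8)[:,:,::-1][y:y+100,x:x+100]; im=cv2.resize(im,(400,400),interpolation=cv2.INTER_CUBIC)
    for R,c in ((rect([.4558,-.2086,.045,.2011],.067,.05),(0,0,255)),(rect([.4558,-.2086,.045,.2011],.06,.04),(0,255,0)),(rect([.4558,-.2086,.135,.2011],.06,.04),(255,0,0))):
        cv2.polylines(im,[((proj(R,n)-[x,y]+.5)*4).astype(int)],True,c,1)
    out.append(im)
cv2.imwrite("pics/e1.png",np.hstack(out))
```

```text
29.1667
top [ 0.4547 -0.2072  0.135   0.1793] 10.28 [-0.6  -0.6  -0.57 -0.71]
side [ 0.4533 -0.2083  0.135   0.1869] 10.71 [ 0.03 -0.22  0.03 -0.21]
```

View pics/e1.png

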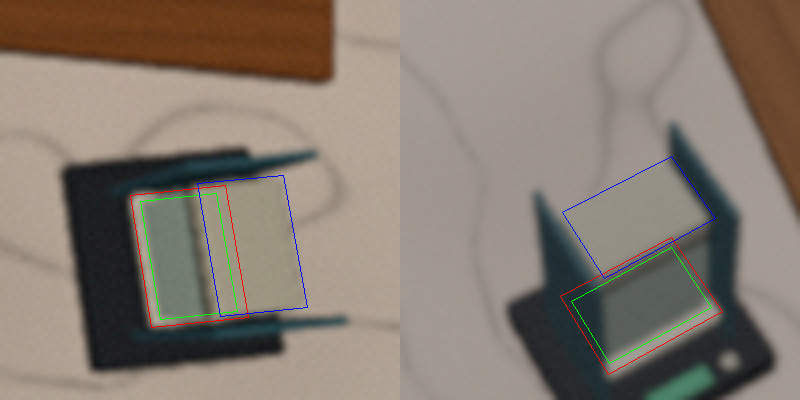

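The overlay fits within about 1 mm. One enlarged look at the base strips, to confirm the margins.

Run:
```python
from fit import *
out=[]
for n,(x,y,w) in dict(top=(428,242,40),side=(298,290,45)).items():
    k=400/w; im=np.load(n+"_c.npy").astype(np.uint8)[:,:,::-1][y:y+w,x:x+w]; im=cv2.resize(im,(400,400),interpolation=cv2.INTER_CUBIC)
    im=cv2.convertScaleAbs(im,alpha=1.3)
    for R,c in ((rect([.4558,-.2086,.045,.2011],.067,.05),(0,0,255)),(rect([.4558,-.2086,.045,.2011],.06,.04),(0,255,0))):
        for q in ((proj(R,n)-[x,y]+.5)*k).astype(int): cv2.circle(im,tuple(map(int,q)),4,c,-1)
    out.append(im)
cv2.imwrite("pics/f1.png",np.hstack(out))
```

```text
(no output)
```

View pics/f1.png

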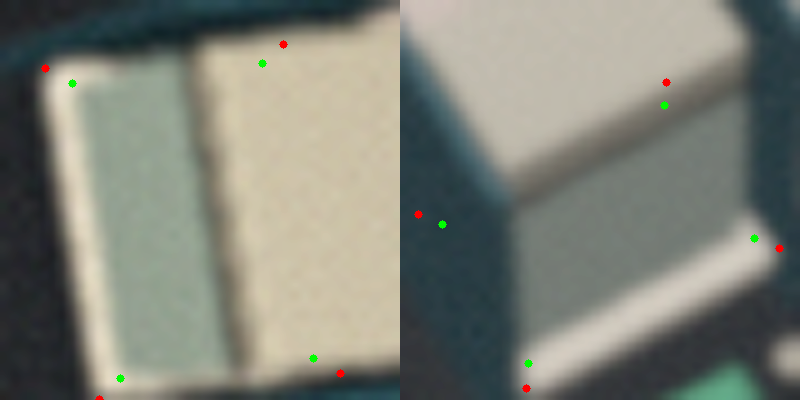

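The enlarged view shows white pan along both sides and at both ends of the base. It is centred to about 1.5 mm with roughly 1° of yaw error, which is inside the margins.

```bash
python3 -c "
from station import workorder,robot
print(workorder.close_job(),robot.current_time_s())"
```

```text
the job is handed in; nothing more can be done
the job is handed in; nothing more can be done
```

The canister stands upright on the scale's pan between the guards, centred to within about 1.5 mm and about 1° of yaw by the camera fit, and the job was handed in at about 29 s on the clock; no verdict was returned.

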